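Pry the spring clip off the hand mill's spindle

ROBOT

A 7-joint arm with a two-finger parallel gripper is mounted at the origin on a cart in front of the work surface, level with it; the furniture and walls round the work are solid. World frame = base frame: x ahead of the robot, y to its left, z up, the work surface at z = 0. Lengths are in m, angles in degrees, forces in N, time in s.
With the tool pointing down it reaches from about 0.35 to 0.775 m from the base axis. Payload 3.1 kg.
Tool frame: the origin (TCP) lies on the centre line of the jaws, within the pads' length; the fingertips stand 17 mm ahead of it and the grasp point (between the pads) lies 2 mm behind it (robot.tip_reach is the distance from the TCP to the fingertips, in m); z points along the fingers, y is the direction in which the jaws open and shut (so a half turn about z gives the same grasp; the last joint's range is limited). The gripper opens to 85 mm and grips with 20 to 120 N. Pads are 22 mm wide; open, the fingers measure 114 mm over their backs; the gripper's body (76 mm by 85 mm) begins 54 mm behind the grasp point. The pads swing forward as they close: fully open they stand 13 mm farther back than shut.
Start: joints at [-65.529, 17.813, 0.802, 86.603, -0.252, 75.585, -1.558], TCP at [0.248, 0.491, 0.248] pointing down, gripper open.
Joint ranges: [-154.91, 154.91], [-16.99, 109.72], [-72.82, 74.43], [7.12, 147.25], [-82.49, 262.49], [11.32, 116.49], [-174.64, 174.64]. Speed limits (degrees/s): [159.86, 159.86, 180, 180, 180, 180, 180].

INTERFACE

Orientations are given as [roll, pitch, yaw] about the fixed x, y, z axes, in that order (R = Rz(yaw) Ry(pitch) Rx(roll)).
In Python, from station import robot, fingers, vision, workorder, recognise gives the robot as it stands. Calls block until the motion is done:
- robot.move_to(position, orientation): joint-space move of the TCP to a pose.
- robot.line_to(position, orientation=None, velocity=0.15, f_stop=None): straight line of the TCP; orientation=None keeps the orientation; velocity is the mean speed in m/s. With f_stop (N) it stops when the force on the tool has changed by that much, and returns True; else False.
- robot.move_j(angles): joint-space move.
- fingers.gripper_to(opening, force=None): opening from 0.0 (shut) to 1.0 (fully open); force is the grip in N (None keeps the last); returns when the fingers have stopped.
- robot.pause(seconds).
- robot.inverse_kinematics(position, orientation): joint angles nearest the present ones, or None.
- vision.grab_frame(name): name is "side" or "top"; returns the picture (480x640x3 uint8, red, green, blue); there is no depth.
- vision.calibration(name): a dict with "mtx" (3x3 intrinsics, pixels), "extrinsics" (4x4, takes a point from world to camera coordinates). Camera axes: x right, y up, looking along -z (the intrinsics and any distortion apply to the point x, -y, -z); pixel columns grow to the right and rows downward; lengths in m; the calibration is good to about 2 mm. A picture is of the moment at which its call begins. calibration takes no time and is no camera call.
A pose or a line that the arm cannot do raises robot.PlanningError and nothing moves.
- workorder.close_job(): hands the job in, once; it reports no verdict.
Trained networks look in the newest picture that a camera, given by its name, has taken for a name from the list of things; names that differ only in an ending like _2 or _b are one class to them, and where a whole thing is asked for, a point or a joint stands for the part that bears it (a point fixed in the world has none). Each returns a list of dicts, best first, with "p" (0 to 1); they miss things now and then, are a little off and sometimes report something else, mostly with a low value. They report only what shows in the picture. A call takes as long as a camera call. They do not tell look-alikes from the thing itself.
- recognise(label, camera): "rect" ([centre column, centre row, width, height] in pixels, round what is visible of it).
Readings, each from a call of its own:
- robot.current_time_s(): time.
- robot.current_joint_positions(): joint angles.
- robot.current_dq(): joint speeds.
- robot.current_joint_torque(): joint torques, N m.
- robot.current_tool_pos(): TCP position.
- robot.current_eef_rot(): TCP orientation.
- robot.current_contact_force(): force on the tool from outside, world axes, zero at the start.
- robot.current_torque(): the same for the moment, N m.
- robot.current_finger_gap(): opening from 0.0 (shut) to 1.0 (fully open).
Only numpy, scipy, OpenCV 4.12 (cv2) and the standard library are available. Lean on these libraries where they do the work, as an engineer would, in place of code of your own. Each camera call takes 0.05 s, during which the arm holds its last target.

TASK

The turning lid of the yellow hand mill has to come off for washing: with the hooked pick, pull the sprung wire retaining clip out of the groove of the yellow mill's spindle until it is well clear of the spindle, and leave it lying loose on the mill or the worktop. Do not touch that clip with the gripper, and leave the blue mill's clip in its groove. Finally put the pick down on the worktop, standing on the flat underside of its handle as you found it, and let go.

Things in the scene. Friction and masses are not known exactly. Their poses are not given: they have to be found in the camera images.
- pick: Hooked pick, 0.09 kg, standing on its handle's flat underside. Handle: brown wooden block 80 x 18 x 32 mm (x, y, z), gripped from above across the 18 mm. A steel shank leaves its +x end 24 mm up and turns straight down at x = 85 mm as a round prong 5 mm thick, its point at (85, 0, 3) mm. Origin: centre of the handle's underside; x towards the hook, z up.
- clip_yellow: Sprung clip on the YELLOW mill: dark 4.4 mm wire, 56 mm long. Origin: ring centre, underside, lying on the lid 56 mm above the worktop; z up. Ring opens to +x. At -x a pull loop, clear from x = -21 to -39 mm, 18 mm wide, rising outwards: its outer end clears the lid by 8 mm. A prong goes down freely at (-31, 0) almost to the lid. A 3 to 6 N pull along -x springs it off; free after 22 mm.
- clip_blue: The same kind of clip on the spindle of the BLUE mill, to be left alone; same origin and axes.
- mill_yellow: Hand mill, fixed: yellow drum 136 mm across with a flat white lid, top at 56 mm; in its middle a steel spindle with a 16 mm groove (56 to 62.5 mm up) and a head 24 mm across up to 70 mm, which stops the clip from lifting off. A yellow knob (22 mm across, top 86 mm) stands on the lid at x = 52 mm. Origin: spindle axis at worktop height; z up. The blue mill is alike; they may swap places.
Things that resemble listed ones, but are neither listed nor needed, are in the scene too. What is shaped like the clip_yellow but orange is not meant.

How it is judged:
By the outcome, as a careful person would: the job done as asked, in the order asked, and still so for the second after the job is handed in, with the robot touching nothing.
It also fails if it takes over 51 s, if anything falls off the work surface, if the arm or the gripper's body presses on something with over 40 N, if the wrist force passes 120 N, or if a joint passes its speed limit or range.

## Working session

There is one attempt and no reset: what is moved stays moved. The work goes in short steps, each a Python script; the robot and the scene stay as the last script left them, time stands still between calls to the robot, and variables do not carry over. Pictures are saved under pics/ and viewed, and the job is handed in when it is done.

```bash
mkdir -p pics; ls
python3 - <<'E'
from station import robot, fingers, vision, workorder, recognise
import cv2
for n in ("side","top"):
    f=vision.grab_frame(n); cv2.imwrite(f"pics/{n}0.png",f[:,:,::-1])
    c=vision.calibration(n); print(n,c)
    for l in ("pick","clip_yellow","mill_yellow"):
        print(l,[(r["rect"],round(r["p"],2)) for r in recognise(l,n)])
print(robot.current_time_s(),robot.current_eef_rot())
E
```

```text
pics
side {'mtx': array([[591.38391839,   0.        , 315.13481197],
       [  0.        , 591.38391839, 238.56646136],
       [  0.        ,   0.        ,   1.        ]]), 'extrinsics': array([[-0.99915931, -0.03705857, -0.01753091,  0.52437142],
       [ 0.01197519, -0.67280408,  0.73972378,  0.04340189],
       [-0.03920797,  0.73889196,  0.67268224, -1.18753694],
       [ 0.        ,  0.        ,  0.        ,  1.        ]])}
pick [([351.1, 345.8, 77.2, 34.6], 0.87)]
clip_yellow [([270.6, 341.8, 28.8, 19.4], 0.69), ([256.9, 255.2, 19.1, 3.9], 0.53)]
mill_yellow [([259.7, 266.8, 82.8, 70.3], 0.74)]
top {'mtx': array([[530.90483097,   0.        , 314.45650847],
       [  0.        , 530.90483097, 233.20073823],
       [  0.        ,   0.        ,   1.        ]]), 'extrinsics': array([[-0.00370754, -0.99997115,  0.00662989,  0.1506889 ],
       [ 0.99283953, -0.00288933,  0.11942075, -0.54877237],
       [-0.11939815,  0.00702517,  0.9928216 , -0.85836637],
       [ 0.        ,  0.        ,  0.        ,  1.        ]])}
pick [([201.8, 288.6, 36.5, 69.1], 0.91)]
clip_yellow [([295.4, 192.1, 81.6, 81.6], 0.7), ([213.6, 212.8, 18.1, 31.4], 0.6), ([293.9, 196.7, 20.2, 35.3], 0.45)]
mill_yellow [([295.1, 191.8, 82.4, 84.9], 0.6)]
0.4 [-1.79981867e+02  3.89677095e-03  1.53145488e+02]
```

View pics/side0.png

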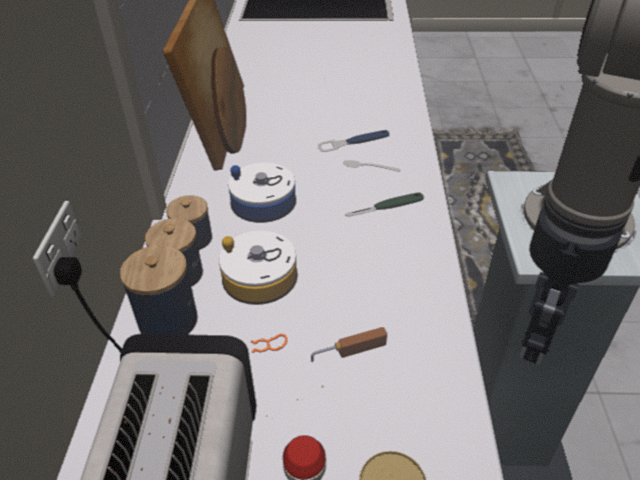

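View pics/top0.png

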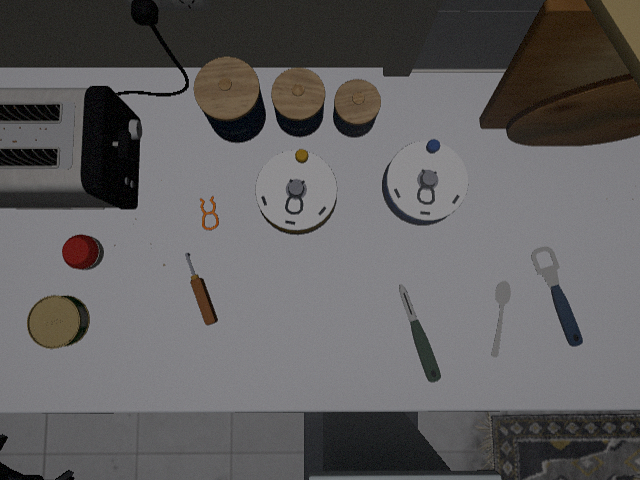

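Run:
```python
import cv2
a=cv2.imread("pics/top0.png")[130:330,140:390]; cv2.imwrite("pics/topc.png",cv2.resize(a,(750,600),interpolation=cv2.INTER_CUBIC))
a=cv2.imread("pics/side0.png")[210:390,190:410]; cv2.imwrite("pics/sidec.png",cv2.resize(a,None,fx=3.3,fy=3.3,interpolation=cv2.INTER_CUBIC))
```

```text
(no output)
```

View pics/topc.png

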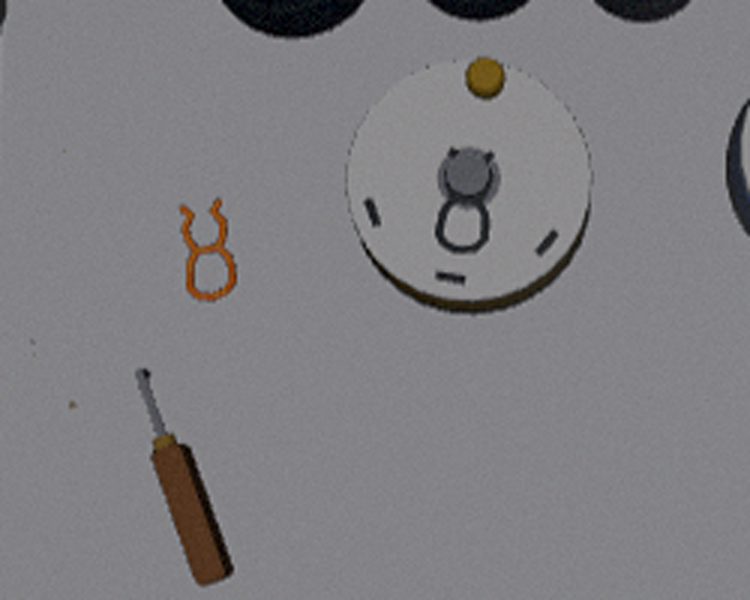

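View pics/sidec.png

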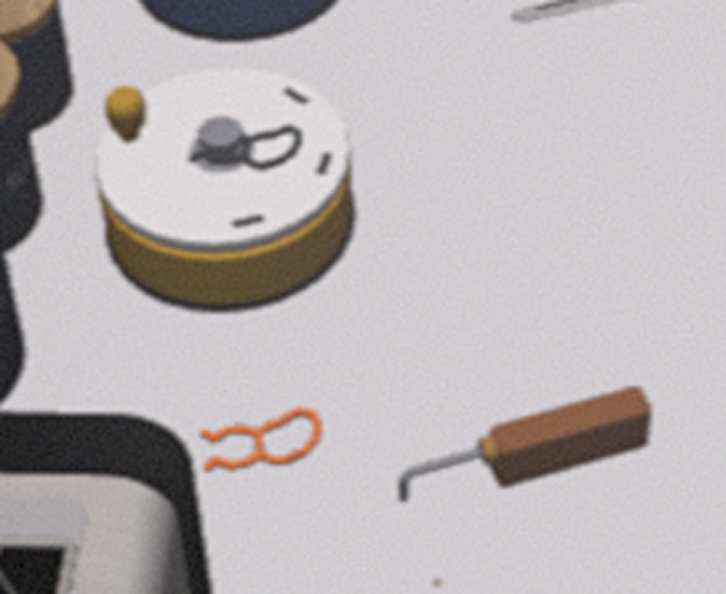

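The two close crops show three clip-shaped things:
- The dark clip on the yellow mill's spindle, top (294,197) and side (270,254).
- The blue mill's clip, top (428,187).
- The loose orange look-alike, top (209,213) and side (270,343).

I choose the dark one on the yellow drum. The pick's hook end is at top (188,254) and its handle runs from about (195,280) to (210,322).

```bash
cat > h.py <<'E'
import numpy as np, cv2
from station import robot, fingers, vision, workorder, recognise
C={n:vision.calibration(n) for n in ("side","top")}
def P(n):
    return C[n]["mtx"]@np.diag([1,-1,-1])@C[n]["extrinsics"][:3]
def proj(n,X):
    X=np.atleast_2d(X); h=np.c_[X,np.ones(len(X))]@P(n).T; return h[:,:2]/h[:,2:]
def tri(t,s):
    h=cv2.triangulatePoints(P("top"),P("side"),np.array(t,float).reshape(2,1),np.array(s,float).reshape(2,1)).ravel()
    X=h[:3]/h[3]
    return X, max(np.abs(proj("top",X)-t).max(),np.abs(proj("side",X)-s).max())
def atz(n,uv,z):
    p=P(n); u,v=uv
    A=np.array([p[0]-u*p[2],p[1]-v*p[2]]); return np.append(np.linalg.solve(A[:,:2],-A[:,2]*z-A[:,3]),z)
def T(p,yaw,L):
    a=np.radians(yaw);c,s=np.cos(a),np.sin(a)
    return np.array(L)@np.array([[c,s,0],[-s,c,0],[0,0,1]])+p
def crop(n,box,f,name,polys=()):
    img=vision.grab_frame(n)[:,:,::-1]
    x0,y0,x1,y1=box
    a=cv2.resize(img[y0:y1,x0:x1],None,fx=f,fy=f,interpolation=cv2.INTER_CUBIC)
    for L,col in polys:
        q=((proj(n,L)-[x0,y0]+.5)*f-.5).round().astype(int); cv2.polylines(a,[q.reshape(-1,1,2)],False,col,1)
    cv2.imwrite(name,a)
E
python3 - <<'E'
from h import *
t=lambda x,y:(140+(x-1)/3,130+(y-1)/3)
s=lambda x,y:(190+(x-1.15)/3.3,210+(y-1.15)/3.3)
R={"head":(t(468,172),s(221,130)),"loopend":(t(463,249),s(296,138)),"knob":(t(485,75),s(124,96)),
"bend":(t(143,372),s(404,477)),"farL":(t(152,457),s(492,440)),"farR":(t(183,445),s(502,460)),"nearR":(t(222,577),s(650,403)),"nearL":(t(194,585),s(637,389)),
"slotL":(t(372,212),s(248,220)),"slotM":(t(451,278),s(325,164)),"slotR":(t(547,243),s(296,96))}
for k,(a,b) in R.items():
    X,e=tri(a,b); print(k,(X*1000).round(1),round(e,2))
for k,z in (("head",.07),("loopend",.066),("bend",.026),("farL",.032),("farR",.032),("nearR",.032),("nearL",.032),("knob",.086)):
    print(k,(atz("top",R[k][0],z)*1000).round(1),(atz("side",R[k][1],z)*1000).round(1))
E
```

```text
head [619.7 179.4  69.8] 0.42
loopend [579.  182.1  67.1] 0.21
knob [670.4 169.9  84.5] 0.1
bend [516.1 364.   19.4] 0.27
farL [471.6 354.   35.9] 2.0
farR [472.2 343.3   6.8] 2.17
nearR [399.5 317.3  20. ] 1.72
nearL [402.6 327.9  43.6] 2.14
slotL [600.7 232.3  56.5] 0.17
slotM [564.3 189.   55.1] 0.19
slotR [583.7 136.5  55.6] 0.0
head [620.4 179.4  70. ] [619.1 179.7  70. ]
loopend [578.9 182.1  66. ] [579.5 180.9  66. ]
bend [516.  362.5  26. ] [515.4 368.9  26. ]
farL [468.4 354.9  32. ] [474.3 351.   32. ]
farR [475. 338.  32.] [469.5 362.5  32. ]
nearR [402.8 315.1  32. ] [398.4 327.   32. ]
nearL [398.6 330.3  32. ] [404.2 318.5  32. ]
knob [669.8 169.8  86. ] [670.1 171.4  86. ]
```

Run:
```python
from h import *
def polys(p,yaw,h,cy):
    B=[[-.04,-.009],[.04,-.009],[.04,.009],[-.04,.009],[-.04,-.009]]
    f=lambda z:T(p,yaw,[[*b,z] for b in B])
    th=np.linspace(0,2*np.pi,40)
    return [(f(.032),(0,255,0)),(f(0),(0,255,255)),(T(p,yaw,[[.04,0,.024],[.085,0,.024],[.085,0,.003]]),(255,0,255)),
      (np.c_[h[0]+.012*np.cos(th),h[1]+.012*np.sin(th),0*th+.07],(0,0,255)),
      (np.c_[h[0]+.068*np.cos(th),h[1]+.068*np.sin(th),0*th+.056],(0,0,255)),
      (T([h[0],h[1],.058],cy,[[-.021,-.009,.001],[-.021,.009,.001],[-.039,.009,.008],[-.039,-.009,.008],[-.021,-.009,.001]]),(0,255,0)),
      (T([h[0],h[1],.058],cy,[[-.031,0,0],[-.031,0,.02]]),(255,0,255))]
pl=polys([.4359,.3347,0],18.8,[.6197,.1794],-3.8)
crop("top",(180,150,340,330),4,"pics/ovt.png",[]) 
crop("top",(180,150,340,330),3.3,"pics/ovt.png",pl)
crop("side",(210,220,400,370),4,"pics/ovs.png",pl)
```

```text
(no output)
```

View pics/ovt.png

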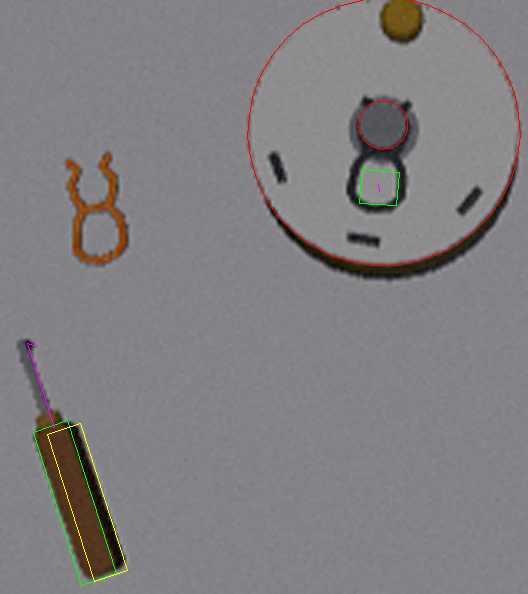

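View pics/ovs.png

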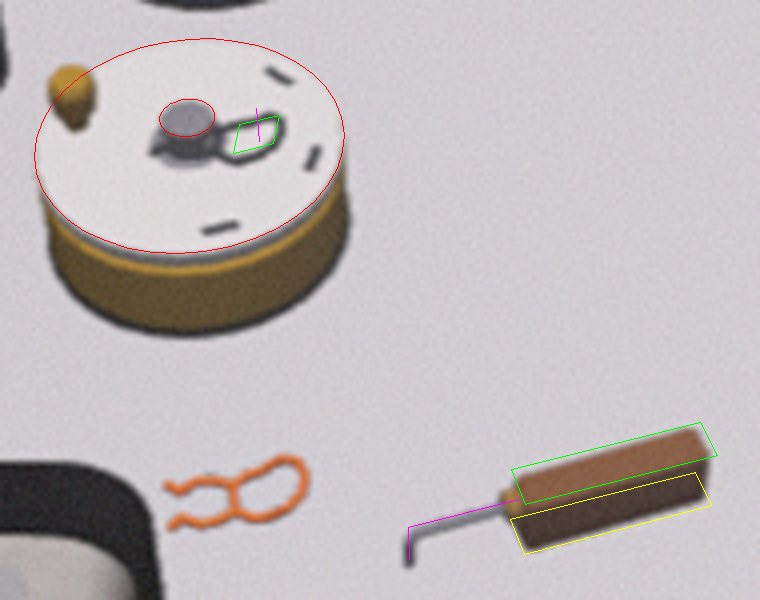

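The overlay fits the yellow mill and its clip well, with the spindle at (0.620, 0.179), the loop centred on the marked prong point and the clip yaw about -4°. The pick sits 1–2 mm towards +x/+y of my model, so I shift it and grasp.

Run:
```python
from h import *
p=[.437,.336]; yaw=199.3-360
for q in ([*p,.13],[*p,.02],[.504,.187,.075],[.45,.19,.075]):
    print(q,robot.inverse_kinematics(q,[180,0,yaw if q[1]>.3 else 176.2]))
robot.move_to([*p,.13],[180,0,yaw]); print(robot.current_time_s())
fingers.gripper_to(0.6,60)
print("stop",robot.line_to([*p,.020],velocity=.1,f_stop=6),robot.current_tool_pos(),robot.current_time_s())
```

```text
[0.437, 0.336, 0.13] [-39.8614362   23.31957753   0.70700881  96.27259085  -0.32184568
  60.4098055   70.24674948]
[0.437, 0.336, 0.02] [-39.21607887  31.33399199  -0.15130661 101.84582647   0.10790194
  46.82032098  69.88084633]
[0.504, 0.187, 0.075] [-30.43626403  25.79582811  10.86985365 102.01145133  -5.91779605
  52.74448027  69.16312456]
[0.45, 0.19, 0.075] [-33.36790218  20.91047897  10.50942176 109.5737665   -4.87927406
  49.93937864  65.80806867]
1.7
stop False [0.43759028 0.33644782 0.02071552] 3.3833
```

Run:
```python
from h import *
fingers.gripper_to(0.0,60); print(robot.current_finger_gap(),robot.current_tool_pos(),robot.current_contact_force())
p=robot.current_tool_pos()
robot.line_to([p[0],p[1],.15],velocity=.12)
# carry to over staging with clip yaw
print(robot.current_contact_force(),robot.current_finger_gap())
yaw=-3.8; a=np.radians(yaw); u=np.array([np.cos(a),np.sin(a)])
h=np.array([.6197,.1794]); g=h-u*(.031+.085+.045)
robot.move_to([*g,.15],[180,0,yaw+180]); 
print(robot.current_tool_pos(),robot.current_eef_rot(),robot.current_time_s())
t=robot.current_tool_pos()
B=[[-.04,-.009],[.04,-.009],[.04,.009],[-.04,.009],[-.04,-.009]]
o=np.array([t[0],t[1],t[2]-.0205])
pl=[(T(o,yaw,[[*b,.032] for b in B]),(0,255,0)),(T(o,yaw,[[.04,0,.024],[.085,0,.024],[.085,0,.003]]),(255,0,255))]
for n,b in (("top",(220,130,380,290)),("side",(210,160,400,310))):
    crop(n,b,4,f"pics/g_{n}.png"); crop(n,b,4,f"pics/go_{n}.png",pl)
```

```text
0.19479891239909095 [0.43752756 0.33641199 0.02070465] [-0.32628356 -0.70197955  3.12893434]
[ 0.23796493  0.17713299 -1.91834407] 0.20246164874940834
[0.45895647 0.18910587 0.14976281] [ 1.79991671e+02 -3.37355098e-02  1.76055448e+02] 5.6583
```

View pics/go_top.png

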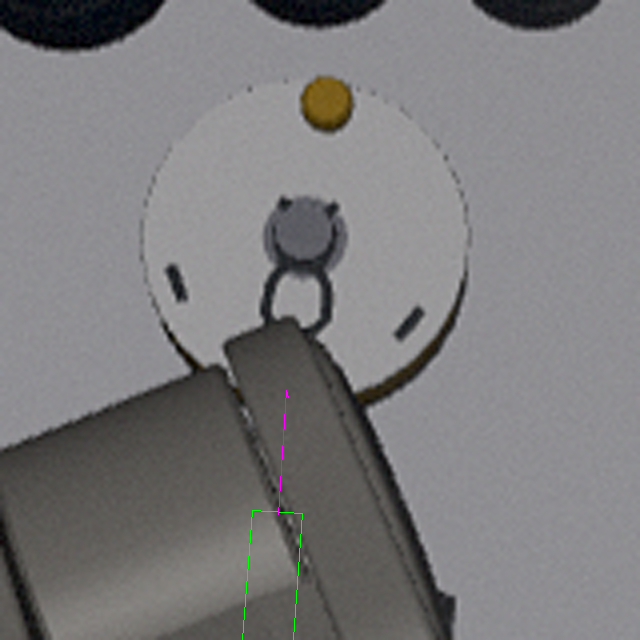

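View pics/go_side.png

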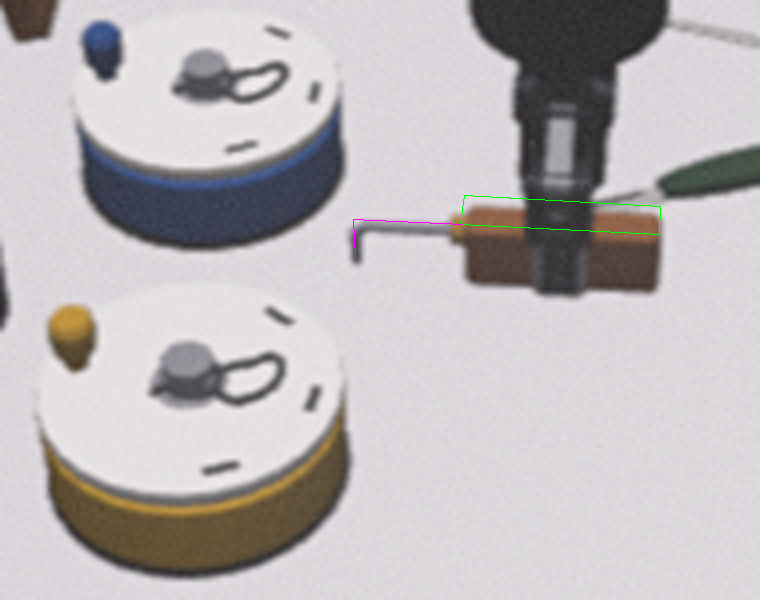

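The pick is held firmly and level, and its tip in the side view agrees with the model to about 1 mm. The wrist hides it in the top view. Next I hover the prong over the loop.

```bash
cat >> h.py <<'E'
yaw=-3.8; a_=np.radians(yaw); u=np.array([np.cos(a_),np.sin(a_)]); v=np.array([-u[1],u[0]])
h=np.array([.6197,.1794])
def tcp(px,py,tip): # prong at clip coords px,py (m), tip height
    return [*(h+u*(px-.085)+v*py),tip+.0177]
def pl():
    t=robot.current_tool_pos(); r=robot.current_eef_rot()[2]-180
    o=np.array([t[0],t[1],t[2]-.0207])
    return [(T(o,r,[[.04,0,.024],[.085,0,.024],[.085,0,.003]]),(255,0,255))]
E
python3 - <<'E'
from h import *
robot.line_to(tcp(-.031,0,.090),velocity=.12)
robot.line_to(tcp(-.031,0,.074),velocity=.08)
print(robot.current_tool_pos(),tcp(-.031,0,.074),robot.current_time_s())
crop("side",(220,220,370,340),5,"pics/h_side.png"); crop("top",(240,140,350,250),5,"pics/h_top.png")
crop("side",(220,220,370,340),5,"pics/h_sideo.png",pl())
E
```

```text
[0.50325714 0.18715202 0.09157188] [np.float64(0.5039550296781222), np.float64(0.1870877724464), 0.0917] 6.875
```

View pics/h_side.png

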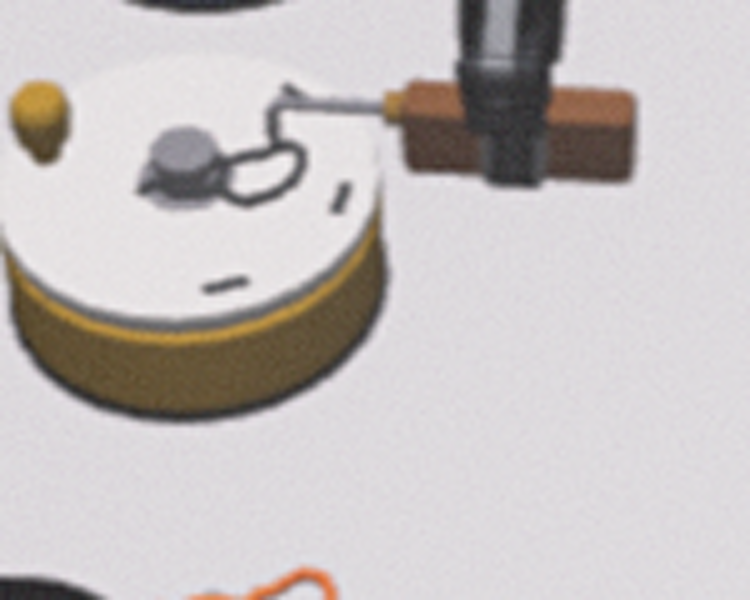

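View pics/h_sideo.png

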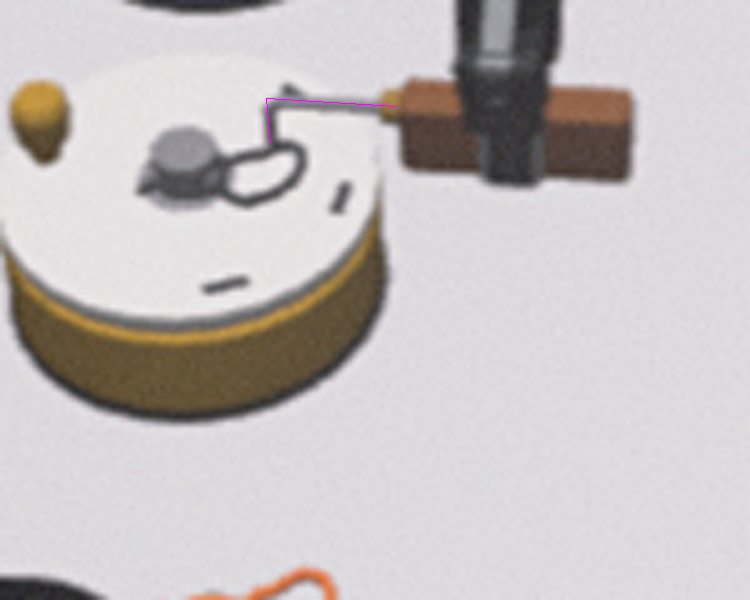

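View pics/h_top.png

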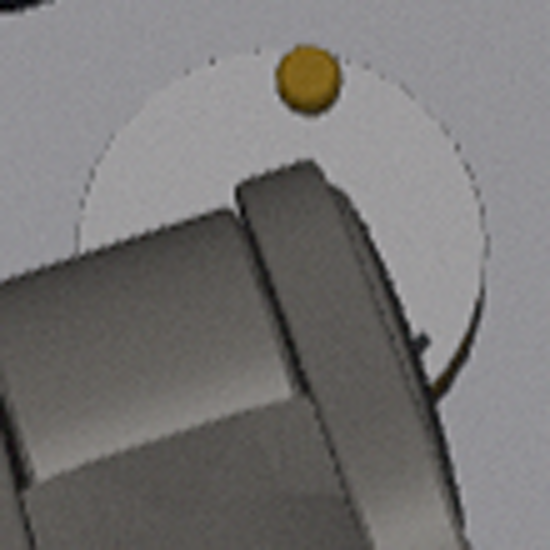

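The prong lines up with the loop centre. Its tip should land inside the loop after going down about 15 mm.

Run:
```python
from h import *
f0=robot.current_contact_force()
print("stop",robot.line_to(tcp(-.0305,0,.0595),velocity=.04,f_stop=3))
robot.pause(.2)
print(robot.current_tool_pos(),tcp(-.0305,0,.0595),robot.current_contact_force()-f0,robot.current_time_s())
crop("side",(220,220,370,340),5,"pics/i_side.png")
```

```text
stop False
[0.50463074 0.18711086 0.07740176] [np.float64(0.5044539304122683), np.float64(0.18705463549620002), 0.07719999999999999] [ 0.16359242 -0.02683717  0.45985262] 7.7417
```

View pics/i_side.png

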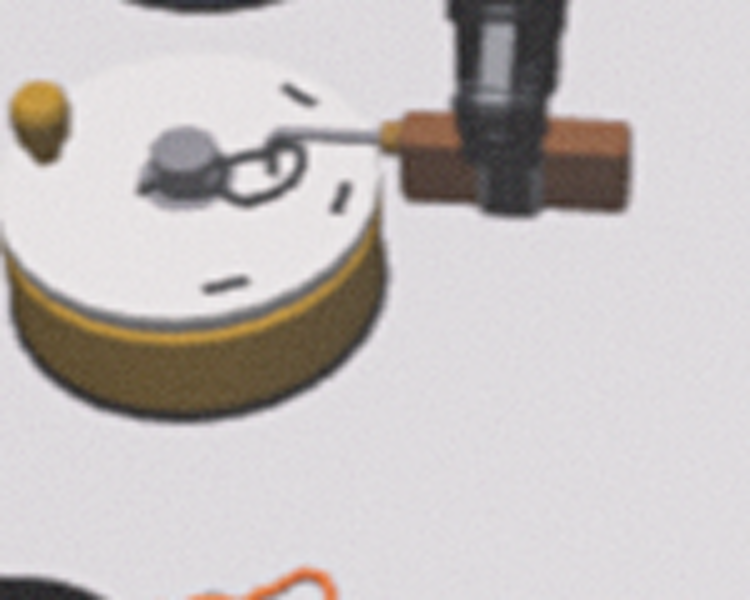

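The prong tip is inside the loop at (272,172) with no contact force. Now I pull along the clip's -x.

Run:
```python
from h import *
f0=robot.current_contact_force()
for d in (-.040,-.046,-.052,-.060,-.078):
    robot.line_to(tcp(d,0,.0595),velocity=.03)
    print(d,(robot.current_contact_force()-f0).round(2),robot.current_time_s())
print(robot.current_tool_pos())
crop("side",(220,220,370,340),5,"pics/j_side.png")
```

```text
-0.04 [ 3.26  0.05 -1.7 ] 8.2583
-0.046 [-0.1   0.65 -0.59] 8.6083
-0.052 [ 1.44  0.   -0.03] 8.9583
-0.06 [ 0.74  0.19 -0.59] 9.375
-0.078 [ 1.13  0.29 -1.35] 10.125
[0.45705804 0.19018377 0.07723154]
```

View pics/j_side.png

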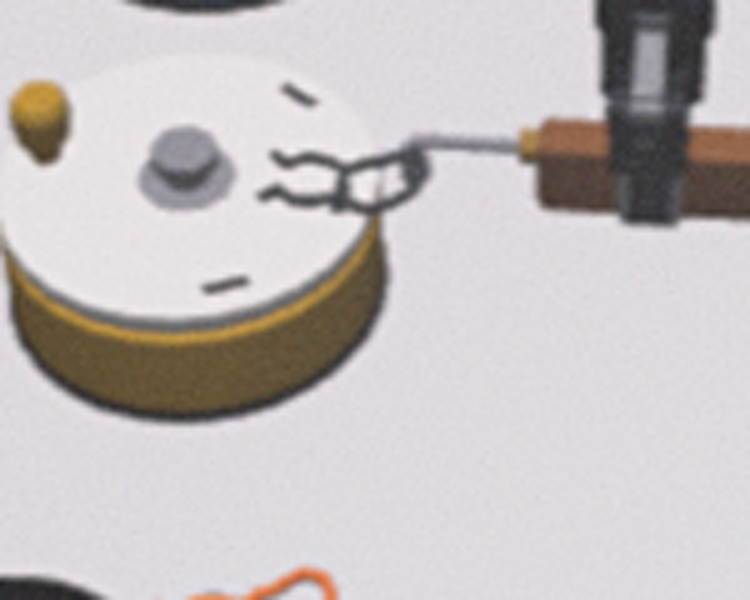

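The clip is out of the groove and lying on the lid, its horns at (270,160) and (265,195), clear of the spindle. I back off slightly and lift the prong out.

Run:
```python
from h import *
robot.line_to(tcp(-.073,0,.0595),velocity=.03)
robot.line_to(tcp(-.073,0,.080),velocity=.04)
robot.line_to(tcp(-.073,0,.110),velocity=.1)
print(robot.current_tool_pos(),robot.current_time_s())
crop("side",(220,200,370,320),5,"pics/k_side.png")
```

```text
[0.46202583 0.1898676  0.12766488] 11.6
```

View pics/k_side.png

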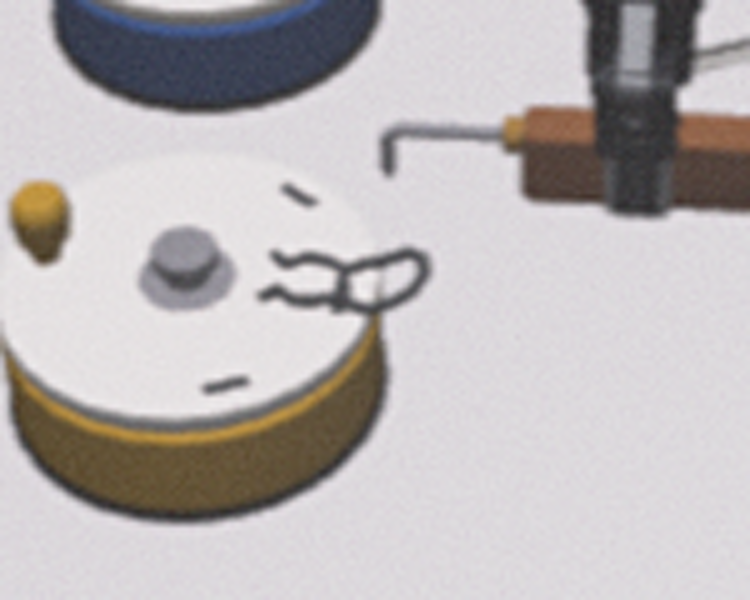

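Run:
```python
from h import *
p=[.4375,.3364]
robot.line_to([.455,.19,.14],velocity=.1)
robot.move_to([*p,.14],[180,0,199.3-360])
robot.line_to([*p,.030],velocity=.1); robot.pause(.3)
f0=robot.current_contact_force()
print("stop",robot.line_to([*p,.0190],velocity=.015,f_stop=3)); 
print(robot.current_tool_pos(),robot.current_contact_force()-f0,robot.current_time_s())
crop("side",(260,260,420,380),4,"pics/l_side.png")
```

```text
stop True
[0.43736073 0.33629328 0.02070173] [-1.29721376  0.90694598  4.31760202] 14.7333
```

View pics/l_side.png

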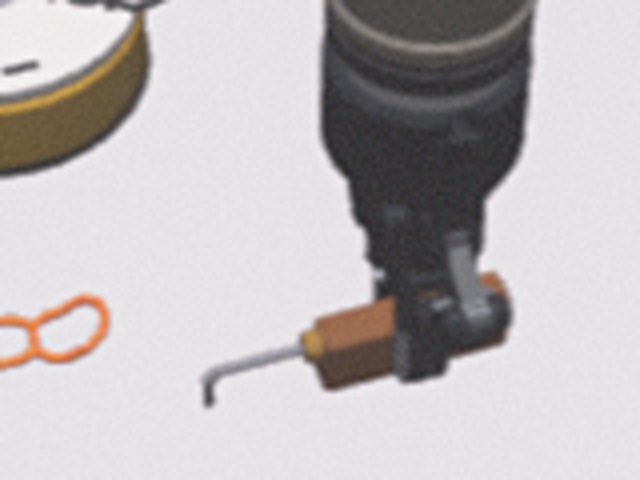

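It touched down at the same height as when it was grasped (TCP 20.7 mm). I release it, retreat upwards and check.

Run:
```python
from h import *
fingers.gripper_to(0.6)
p=robot.current_tool_pos()
robot.line_to([p[0],p[1],.16],velocity=.1)
robot.move_j([-65.529, 17.813, 0.802, 86.603, -0.252, 75.585, -1.558])
robot.pause(.5); print(robot.current_time_s(),robot.current_contact_force(),robot.current_finger_gap())
crop("side",(200,130,420,370),2.5,"pics/m_side.png"); crop("top",(170,120,490,340),2.4,"pics/m_top.png")
```

```text
18.4083 [-0.95596324 -0.46876891  0.61429769] 0.5985929999213557
```

View pics/m_side.png

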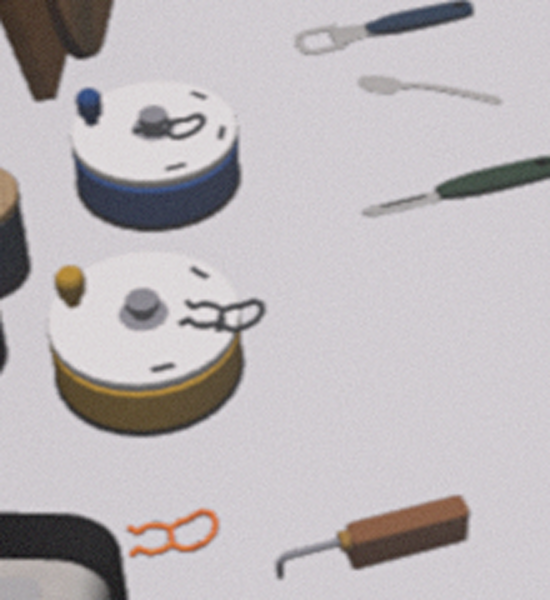

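View pics/m_top.png

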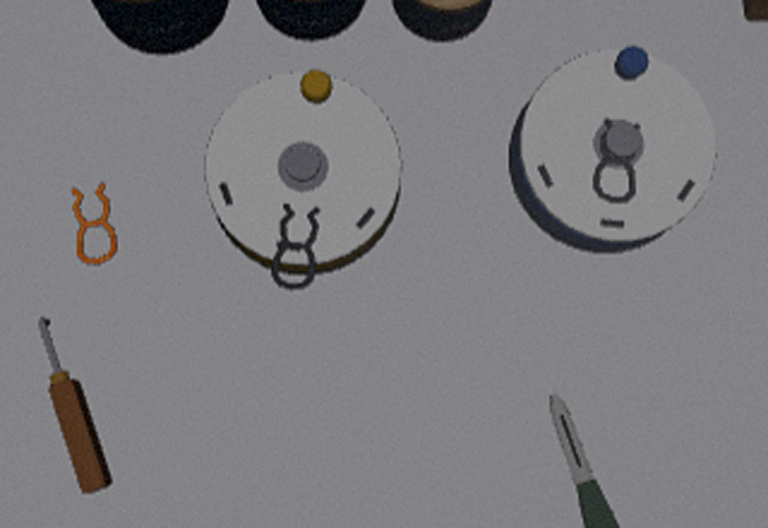

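Both views show the yellow mill's clip loose on the lid and clear of the spindle (top crop (297,245)). The blue clip is still in its groove at (617,170), and the pick stands upright at (75,430).

```bash
python3 -c "
from station import workorder
print(workorder.close_job())"
```

```text
the job is handed in; nothing more can be done
None
```

The yellow mill's clip is out of its groove and lies loose on the lid, and the job is handed in; no verdict is reported. I gripped the pick, lowered its prong into the clip's pull loop, and pulled about 47 mm. I then lifted the prong out and stood the pick back in its original place.

- **Clip:** the last pictures from both cameras show it clear of the spindle, with the loop end overhanging the lid edge. It stayed put after the prong left it, and the gripper never touched it.
- **Blue mill:** its clip is still in its groove.
- **Pick:** it stands on its handle's underside, and touchdown was at the same height as the grasp. The gripper has let go and is well away.
- **Limits:** it took about 18.4 s of the 51 s, and the pull force I sampled peaked near 3–4 N.
- **Disagreements:** my first corner readings of the pick in the two views were off by up to about 13 mm. I had matched the handle corners the wrong way round and its edges are rounded, so I corrected this with model overlays. In the side view the pick's shank still looked about 2 mm below the model, which did no harm. The wrist hid the prong in the top view, so I checked the insertion from the side camera and the force reading only.

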